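Dispense a round sweet and offer the dish with a quarter turn

ROBOT

A 7-joint arm with a two-finger parallel gripper is mounted at the origin on the work surface. World frame = base frame: x ahead of the robot, y to its left, z up, the work surface at z = 0. Lengths are in m, angles in rad, forces in N, time in s.
With the tool pointing down it reaches from about 0.425 to 1.025 m from the base axis. Payload 9.4 kg.
Tool frame: the origin (TCP) lies midway between the tips of the shut fingers; the grasp point (between the pads) lies 19 mm behind it (grip_point_offset is the distance from the TCP to the grasp point, in m); z points along the fingers, x is the direction in which the jaws open and shut, and the axes are right-handed (so a half turn about z gives the same grasp; the last joint's range is limited). The gripper opens to 85 mm and grips with 20 to 120 N. Pads are 22 mm wide; open, the fingers measure 114 mm over their backs; the gripper's body (76 mm by 85 mm) begins 54 mm behind the grasp point. The pads swing forward as they close: fully open they stand 13 mm farther back than shut.
Start: joints at [-1.266, 0.599, -0.003, 1.599, 0.002, 0.943, -0.08], TCP at [0.27, 0.673, 0.231] pointing down, gripper open.
Joint ranges: [-2.57, 2.57], [-0.35, 1.97], [-1.29, 1.29], [0.11, 2.56], [-1.05, 4.19], [0.11, 1.86], [-2.63, 2.63]. Speed limits (rad/s): [2.22, 2.22, 3.01, 3.01, 3.14, 3.14, 3.14].

INTERFACE

Orientations are given as a unit quaternion [w, x, y, z].
In Python, from cell import * gives the robot as it stands. Calls block until the motion is done:
- move_to(position, orientation): joint-space move of the TCP to a pose.
- line_to(position, rot=None, feed=0.15): straight line of the TCP; rot=None keeps the orientation; feed is the mean speed in m/s.
- goto_joints(angles): joint-space move.
- set_gripper(opening): opening from 0.0 (shut) to 1.0 (fully open); the grip force is fixed at half the most; returns when the fingers have stopped.
- wait(seconds).
- ik(position, orientation): joint angles nearest the present ones, or None.
- camera(name): name is "scene" or "top" or "wrist"; returns a dict with "pixels" (480x640x3 uint8, red, green, blue), "fovy" (degrees; the focal length in pixels is half the picture's height over the tangent of half this angle, whatever the lens; pixels are square), "cx", "cy" (the principal point, pixels), "D" ([k1, k2, p1, p2, k3] as OpenCV has them; the pictures are not rectified), "position" and "attitude" of the camera in the world. Camera axes: x right, y up, looking along -z (the intrinsics and any distortion apply to the point x, -y, -z); pixel columns grow to the right and rows downward; lengths in m; the calibration is good to about 2 mm. A picture is of the moment at which its call begins. There is no depth.
A pose or a line that the arm cannot do raises Unreachable and nothing moves.
- sign_off(): hands the job in, once; it reports no verdict.
Trained networks look in a picture, given as the dict that the camera call returned (one of the last four; its "shot" number tells which), for a name from the list of things; names that differ only in an ending like _2 or _b are one class to them, and where a whole thing is asked for, a point or a joint stands for the part that bears it (a point fixed in the world has none). Each returns a list of dicts, best first, with "confidence" (0 to 1); they miss things now and then, are a little off and sometimes report something else, mostly with a low value. They report only what shows in the picture. A call takes as long as a camera call.
- spot_in(picture, target): "bbox" ([left, top, width, height] in pixels, round what is visible of it).
- spot_point(picture, target): "centre" ([column, row] in pixels: a listed point, or the origin of a listed thing).
Readings, each from a call of its own:
- current_time_s(): time.
- current_joint_positions(): joint angles.
- current_joint_vel(): joint speeds.
- current_joint_torque(): joint torques, N m.
- current_position(): TCP position.
- current_eef_rot(): TCP orientation.
- current_force(): force on the tool from outside, world axes, zero at the start.
- current_wrist_torque(): the same for the moment, N m.
- current_grip_width(): opening from 0.0 (shut) to 1.0 (fully open).
Only numpy, scipy, OpenCV 4.12 (cv2) and the standard library are available. Lean on these libraries where they do the work, as an engineer would, in place of code of your own. Each camera call takes 0.05 s, during which the arm holds its last target.

TASK

Serve one of the round sweets to the guest across the table: press the dispenser's treadle fully down to its stop once and hold it until a single sweet has rolled into the handled dish, then let the treadle come back up. Take the dish by its wooden handle, lift it about 10 cm and turn it a quarter turn (either way) from how it stood, so that the open side under the handle faces the guest, keeping the dish level and the sweet lying in its middle throughout. Finish still holding the dish there, steady in the air; do not touch the sweet, and leave the other sweets in the dispenser and everything else on the table alone.

Things in the scene. Friction and masses are not known exactly. Their poses are not given: they have to be found in the camera images.
- dispenser: Stainless sweet dispenser, fixed, about 95 x 150 mm. Origin on the table under the sweet at the gate; x axis points away from the robot (within 0.35 rad). A channel 40 mm wide slopes along its y axis: sweets roll towards -y and leave at y = -55 mm, 36 mm above the table; at the upper end (y = +95 mm) it is 108 mm high. Treadle pad on the -x side, dish at the -y end.
- treadle (a joint): Hinge of the spring treadle (rad): 0 at rest (up), 0.40 at its stop (down). Its line is parallel to dispenser y, at x = -50 mm, 66 mm high. It springs back: about 3 N at the pad starts it, about 7 N holds it at the stop. Near the stop it lifts the gate bar clear and the first sweet rolls into the dish and settles within about 2 s, while a plate rising behind it holds the next one back.
- treadle_pad (a point): Centre of the top of the treadle's black rubber pad, 46 mm (dispenser x) by 50 mm, at dispenser x = -107, y = -2 mm. At rest 73 mm above the table, outer edge tilted up 0.2 rad; at the stop 50 mm above the table, outer edge tilted down 0.2 rad. It goes straight down within 3 mm; nothing stands beside or under it.
- dish_grip (a point): Centre of the dish's dark wooden grip, 80 mm long (own x), 16 mm wide (y), 18 mm high, 125 mm above the dish's underside, straight over its centre. It tops a fixed steel bow lying in the dish's x-z plane and open towards +y and -y. At the start its x axis is parallel to dispenser x (within 0.03 rad), the open side facing the channel. The dish weighs about 0.34 kg.
- dish_in (a point): Lowest point at the middle of the inside of the round stainless dish, 10 mm above its underside. The dish is 131 mm across, 32 mm high, its inside sloping to the middle at 11.5 degrees. Axes as dish_grip, z up. It stands loose on the table, about 7 mm from the channel's end, its centre about 127 mm from the dispenser's origin towards dispenser -y.
- sweet1_center (a point): Centre of the first white ball-shaped sweet (32 mm across, 26 g), waiting at the gate; lying in the middle of the dish its centre is 16 mm above dish_in.
- sweet2_center (a point): Centre of the second, equal sweet, behind the first (a third lies behind it). These two stay in the dispenser.
- gate (a point): Point fixed on the dispenser: where the centre of the sweet waiting at the gate lies (66 mm above the table).
- rack: Three-tier stacking wire rack, stainless, fixed; 170 x 250 mm, 230 mm high, origin on the table under its middle, to the robot's left. Not part of the work.
- dip_bowl: Ceramic dipping bowl, 84 mm across, 36 mm high, on the rack's top tier; origin under its foot. Leave alone.
- jar: Closed glass jar, 60 mm across, 78 mm high, on the rack's middle tier; origin under its base. Leave alone.
- scraper: Orange plastic scraper, about 170 mm long, on the rack's top tier; origin on its underside. Leave alone.
- tumbler: Empty glass tumbler, 72 mm across the rim, 85 mm high, on the table to the right of the dish; origin under its base. Leave alone.

How it is judged:
On the way, in this order (a step that is already met when the one before it is completed fails the run):
1. the treadle is pressed fully down to its stop (value of joint treadle above 0.36 rad), for 0.1 s.
2. the first sweet lies in the dish, which still stands on the table, and the treadle has come back up (value of joint treadle below 0.05 rad and horizontal distance between sweet1_center and dish_in below 0.025 m and z of sweet1_center in the frame of dish_in below 0.025 m and height (world z) of dish_in below 0.02 m), for 0.2 s.
At the end, for the whole second after the job is handed in: The dish is held by the fingers alone, at rest, at least 60 mm above the table and level within 0.12 rad, turned a quarter turn (within 0.2 rad) against the dispenser, with the first sweet lying within 20 mm of its middle; the treadle is back up and the second sweet is still in the dispenser (height (world z) of dish_in above 0.07 m and angle between dish_in's own z axis and vertical below 0.12 rad and angle between the x axis of dish_in and the x axis of dispenser, either way round above 1.37 rad and horizontal distance between sweet1_center and dish_in below 0.02 m and z of sweet1_center in the frame of dish_in between 0.008 and 0.025 m and contact force between dish and the fingers above 1 N and contact force between dish and dispenser below 0.2 N and contact force between dish and rack below 0.2 N and contact force between dish and tumbler below 0.2 N and linear speed of dish below 0.03 m/s and angular speed of dish below 0.2 rad/s and value of joint treadle below 0.05 rad and distance between sweet2_center and gate below 0.05 m); the arm keeps its last pose, push and grip.
It fails at once if the dish is tilted more than 0.25 rad (angle between dish_in's own z axis and vertical above 0.25 rad).
It fails at once if the dish is off the table with the sweet more than 30 mm from its middle (height (world z) of dish_in above 0.025 m and horizontal distance between sweet1_center and dish_in above 0.03 m).
It fails at once if the robot touches the sweet (contact force between any of the fingers, the arm and sweet1 above 0.3 N).
It fails at once if a second sweet leaves the dispenser (distance between sweet2_center and gate above 0.06 m).
It fails at once if bowl, jar, scraper or tumbler is disturbed (distance of any of dip_bowl, jar, scraper, tumbler from where it was at the start of the episode above 0.03 m).
It also fails if it takes over 51 s, if anything falls off the work surface, if the arm or the gripper's body presses on something with over 40 N, if the wrist force passes 120 N, or if a joint passes its speed limit or range.

## Working session

There is one attempt and no reset: what is moved stays moved. The work goes in short steps, each a Python script; the robot and the scene stay as the last script left them, time stands still between calls to the robot, and variables do not carry over. Pictures are saved under pics/ and viewed, and the job is handed in when it is done.

```bash
ls; mkdir -p pics
cat > h.py <<'E'
from cell import *
import numpy as np, cv2
from scipy.spatial.transform import Rotation as R
def rot(q): return R.from_quat([q[1],q[2],q[3],q[0]])
def save(p,n): cv2.imwrite('pics/'+n+'.png', p["pixels"][:,:,::-1])
def ray(p,uv):
    f=p["pixels"].shape[0]/2/np.tan(np.radians(p["fovy"])/2)
    K=np.array([[f,0,p["cx"]],[0,f,p["cy"]],[0,0,1]])
    n=cv2.undistortPoints(np.array([[uv]],float),K,np.array(p["D"],float))[0,0]
    d=rot(p["attitude"]).apply([n[0],-n[1],-1.0])
    return np.array(p["position"],float),d
def at_z(p,uv,z):
    o,d=ray(p,uv); return o+d*(z-o[2])/d[2]
def proj(p,X):
    f=p["pixels"].shape[0]/2/np.tan(np.radians(p["fovy"])/2)
    c=rot(p["attitude"]).inv().apply(np.array(X)-p["position"])
    K=np.array([[f,0,p["cx"]],[0,f,p["cy"]],[0,0,1]])
    r,_=cv2.projectPoints(np.array([[c[0],-c[1],-c[2]]]),np.zeros(3),np.zeros(3),K,np.array(p["D"],float))
    return r[0,0]
def tri(l):
    A=np.zeros((3,3));b=np.zeros(3)
    for o,d in l:
        d=d/np.linalg.norm(d);M=np.eye(3)-np.outer(d,d);A+=M;b+=M@o
    X=np.linalg.solve(A,b)
    return X,[np.linalg.norm((np.eye(3)-np.outer(d,d)/(d@d))@(X-o)) for o,d in l]
E
python3 - <<'E'
from h import *
names=["dispenser","treadle_pad","dish_grip","dish_in","sweet1_center","sweet2_center","gate","tumbler","rack"]
H={"dispenser":0,"treadle_pad":.073,"dish_grip":.125,"dish_in":.01,"sweet1_center":.066,"gate":.066,"tumbler":0,"rack":0}
P={}
for c in ["scene","top","wrist"]:
    p=camera(c);save(p,c+"0");print(c,np.round(p["position"],3),np.round(p["attitude"],3),p["fovy"],np.round(p["D"],3))
    if c=="wrist":continue
    for n in names:
        try:r=spot_point(p,n)
        except Exception as e: print(n,e);continue
        if r:
            P.setdefault(n,[]).append(ray(p,r[0]["centre"]))
            print(n,[(np.round(a["centre"],1),round(a["confidence"],2)) for a in r[:3]], np.round(at_z(p,r[0]["centre"],H.get(n,.075)),4))
for n in P:
    if len(P[n])==2: X,e=tri(P[n]);print(n,np.round(X,4),np.round(e,4))
print(current_time_s(),current_eef_rot(),current_grip_width())
E
```

```text
pics
scene [1.709 0.266 1.098] [0.58  0.278 0.318 0.697] 47.83571617441398 [0.031 0.    0.    0.    0.   ]
dispenser [(array([290.2, 281.4]), 0.98)] [0.5781 0.0172 0.    ]
treadle_pad [(array([302.9, 239.9]), 0.8)] [0.4691 0.0339 0.073 ]
dish_grip [(array([247.3, 242.7]), 0.7)] [ 0.575  -0.1058  0.125 ]
dish_in [(array([248.2, 269. ]), 0.59)] [ 0.5599 -0.1143  0.01  ]
sweet1_center [(array([290.5, 264.2]), 0.5)] [0.576  0.0183 0.066 ]
sweet2_center [(array([299.8, 268.6]), 0.5)] [0.599 0.05  0.075]
gate [(array([291.7, 266.4]), 0.88)] [0.5845 0.0236 0.066 ]
tumbler [(array([166.5, 279.9]), 0.67), (array([288.6, 283.4]), 0.45)] [ 0.641  -0.3388  0.    ]
rack [(array([444.2, 291. ]), 0.65), (array([164.1, 280.3]), 0.41)] [0.5316 0.4636 0.    ]
top [0.444 0.089 1.331] [ 0.709  0.036 -0.052 -0.702] 55.29336489446099 [0.014 0.    0.    0.    0.   ]
dispenser [(array([337.3, 249.2]), 0.56)] [0.5826 0.0205 0.    ]
treadle_pad [(array([334.6, 286.2]), 0.92)] [0.4733 0.0312 0.073 ]
dish_grip [(array([389.2, 257.6]), 0.8), (array([334.7, 247.8]), 0.41)] [ 0.5488 -0.1107  0.125 ]
dish_in [(arra
[... 384 characters left out ...]
(array([189. , 240.7]), 0.31)] [0.5385 0.4595 0.    ]
wrist [0.198 0.702 0.372] [ 0.819 -0.129 -0.087  0.553] 67.45187617895232 [-0.046  0.     0.     0.     0.   ]
dispenser [0.5824 0.0195 0.0043] [0.0013 0.0013]
treadle_pad [0.473  0.033  0.0761] [0.0017 0.0017]
dish_grip [ 0.5505 -0.114   0.104 ] [0.0002 0.0002]
dish_in [ 0.5553 -0.1133  0.0056] [0.0025 0.0025]
sweet1_center [0.5768 0.016  0.0666] [0.0024 0.0024]
sweet2_center [0.5903 0.0509 0.0672] [0.0026 0.0026]
gate [0.5829 0.0248 0.0646] [0.0016 0.0016]
tumbler [ 0.6449 -0.3419  0.0048] [0.0053 0.0053]
rack [0.538  0.4603 0.0052] [0.0023 0.0023]
1.05 [-4.32351371e-07  8.28437812e-01  5.60081057e-01  2.68934061e-05] 0.9998121262888631
```

View pics/scene0.png

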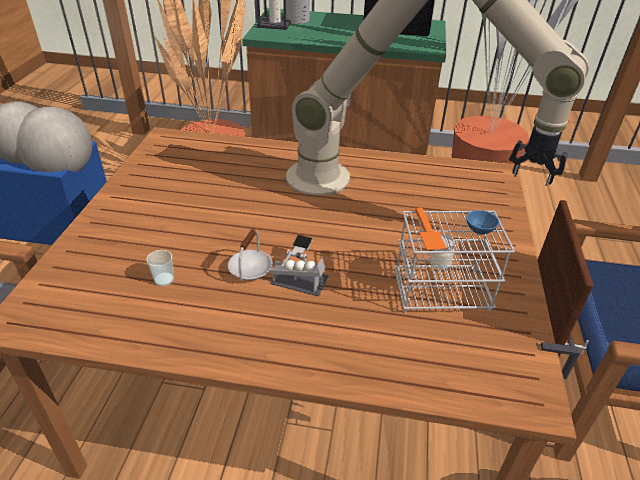

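View pics/top0.png

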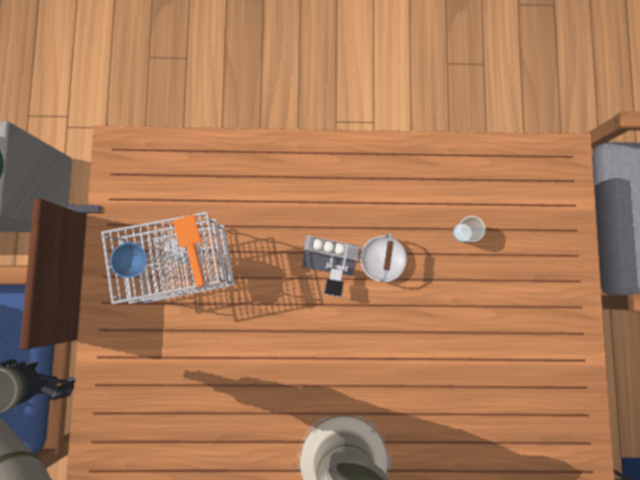

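View pics/wrist0.png

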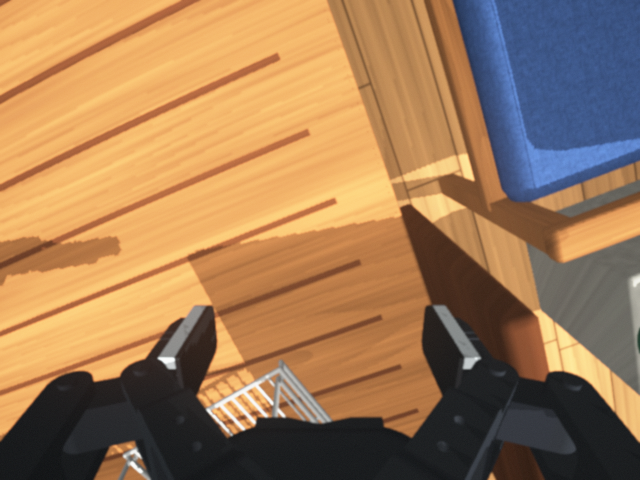

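The scene picture shows the dispenser near (300,272), its black pad at (302,242), the dish at (250,262) and the tumbler at (160,266). The top picture shows the pad at (334,286) and the grip at (389,257). The arm is beyond the rack, so I'll go up first and then take a close look with the wrist camera.

Run:
```python
from h import *
q=[0,.70710678,.70710678,0]
p0=current_position()
line_to([p0[0],p0[1],0.45],feed=0.3)
move_to([0.52,-0.03,0.40],q)
print(current_time_s(),np.round(current_joint_positions(),3))
H={"dispenser":0,"treadle_pad":.073,"dish_grip":.125,"dish_in":.01,"sweet1_center":.066,"gate":.066,"tumbler":0,"rack":0}
p=camera("wrist");save(p,"wrist1");print(np.round(p["position"],3),np.round(p["attitude"],3))
for n in ["dispenser","treadle_pad","dish_grip","dish_in","sweet1_center","sweet2_center","gate"]:
    r=spot_point(p,n)
    print(n,[(np.round(a["centre"],1),round(a["confidence"],2)) for a in r[:3]], r and np.round(at_z(p,r[0]["centre"],H.get(n,.075)),4))
for y,d in ((-.128,'a'),(-.19,'b')):
  for k in (0,np.pi/2,-np.pi/2):
    rq=(R.from_euler('z',y+k)*R.from_quat([.70710678,.70710678,0,0])).as_quat()
    j=ik([.553,-.112,.106+.1*(k!=0)],[rq[3],rq[0],rq[1],rq[2]]); print(y,k,j is not None and np.round(j,2))
```

```text
4.5667 [-0.475  0.195  0.521  1.858 -0.108  1.116  1.656]
[ 0.442 -0.029  0.541] [ 0.698 -0.11  -0.109  0.699]
dispenser [(array([349.7, 216.3]), 0.83), (array([354.1, 226.2]), 0.4), (array([122.2, 250.8]), 0.29)] [0.5786 0.0177 0.    ]
treadle_pad [(array([367.6, 146.2]), 0.78)] [0.4687 0.0317 0.073 ]
dish_grip [(array([250.7, 223.7]), 0.75)] [ 0.5562 -0.1118  0.125 ]
dish_in [(array([268.3, 202.3]), 0.86)] [ 0.5545 -0.1061  0.01  ]
sweet1_center [(array([356.5, 230.6]), 0.68)] [0.5822 0.0218 0.066 ]
sweet2_center [(array([373.5, 235.7]), 0.88)] [0.5868 0.0442 0.075 ]
gate [(array([352.9, 227.8]), 0.71)] [0.5782 0.0168 0.066 ]
-0.128 0 [-0.15  0.61  0.36  2.09 -0.43  0.51  1.98]
-0.128 1.5707963267948966 [ 0.61  0.53 -0.74  1.97  0.48  0.83  2.62]
-0.128 -1.5707963267948966 [-0.41  0.54  0.76  2.03 -0.53  0.78  0.54]
-0.19 0 [-0.15  0.61  0.37  2.09 -0.44  0.51  1.93]
-0.19 1.5707963267948966 [ 0.61  0.53 -0.74  1.97  0.48  0.83  2.56]
-0.19 -1.5707963267948966 [-0.41  0.54  0.77  2.03 -0.54  0.78  0.49]
```

View pics/wrist1.png

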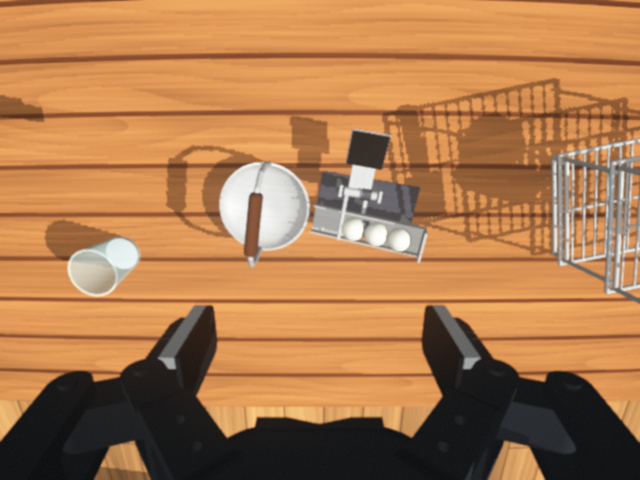

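The wrist picture shows the pad at about (369,149), sweets at (354,230), (376,235) and (400,240), and the grip from (256,196) to (251,258). I'll measure the edges and the grip axis by segmentation.

Run:
```python
from h import *
p=camera("wrist");I=p["pixels"]
hsv=cv2.cvtColor(I,cv2.COLOR_RGB2HSV)
def blob(m,box):
    M=np.zeros(m.shape,np.uint8);x0,y0,x1,y1=box;M[y0:y1,x0:x1]=m[y0:y1,x0:x1]
    n,l,s,c=cv2.connectedComponentsWithStats(M);k=1+np.argmax(s[1:,4]);print(s[k],c[k]);return (l==k)
pad=blob((hsv[...,2]<60).astype(np.uint8),(335,120,400,175))
ys,xs=np.nonzero(pad)
W=np.array([at_z(p,(x,y),.073)[:2] for x,y in zip(xs,ys)]);r=cv2.minAreaRect((W*1000).astype(np.float32));print("pad",W.mean(0),r)
w=hsv[...,0].astype(int)
g=blob(((hsv[...,2]<150)&(hsv[...,1]>110)&(w<15)).astype(np.uint8),(235,180,275,275))
ys,xs=np.nonzero(g)
W=np.array([at_z(p,(x,y),.13)[:2] for x,y in zip(xs,ys)]);r=cv2.minAreaRect((W*1000).astype(np.float32));print("grip",W.mean(0),r)
u,s,v=np.linalg.svd(W-W.mean(0),full_matrices=False);print(np.degrees(np.arctan2(v[0,1],v[0,0])))
# plate white/bright dish outline
o=I.copy();o[pad]=[0,255,0];o[g]=[0,255,0]
cv2.imwrite('pics/seg1.png',cv2.resize(np.vstack([o[110:290,200:440]])[:,:,::-1],None,fx=3,fy=3,interpolation=cv2.INTER_NEAREST))
```

```text
[ 349  132   40   36 1040] [367.87884615 149.51634615]
pad [0.47268388 0.03156274] ((473.11639404296875, 31.841768264770508), (43.82956314086914, 38.22434616088867), 79.99937438964844)
[245 194  17  63 691] [253.25325615 225.51230101]
grip [ 0.55714823 -0.10874748] ((557.5044555664062, -109.33247375488281), (14.951852798461914, 77.35836791992188), 82.2951431274414)
-8.91691811748084
```

View pics/seg1.png

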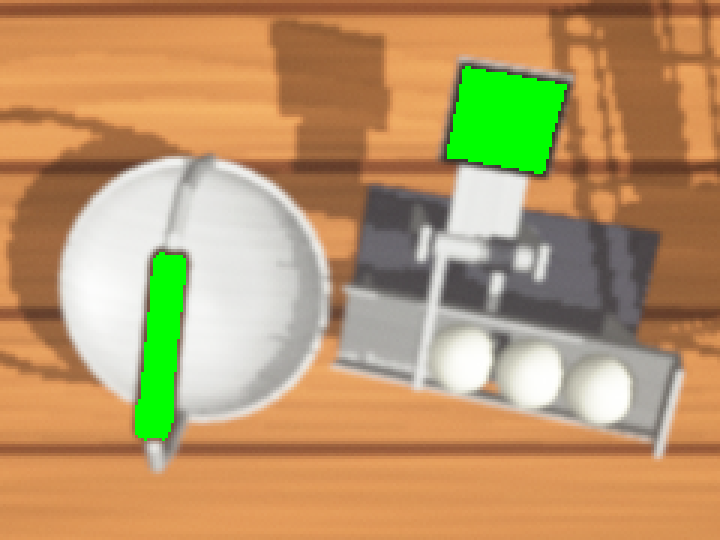

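The pad angle (−10°), grip axis (−8.9°) and the pad-to-dish geometry (predicted 0.558,−0.109; measured 0.557,−0.109) all agree, giving a yaw of about −0.165. Next I press the treadle with shut fingers, watching the force.

```bash
cat >> h.py <<'E'
def Q(y):
    r=(R.from_euler('z',y)*R.from_quat([.70710678,.70710678,0,0])).as_quat(); return [r[3],r[0],r[1],r[2]]
E
python3 - <<'E'
from h import *
set_gripper(0.0)
move_to([.4727,.0316,.16],Q(-.165))
line_to([.4727,.0316,.082],feed=.12)
print(current_time_s(),np.round(current_force(),2))
for z in (.066,.060,.055,.052,.050,.048,.046):
    line_to([.4727,.0316,z],feed=.05)
    f=current_force();print(z,np.round(current_position(),4),np.round(f,2),round(current_time_s(),2))
    if abs(f[2])>18:break
wait(0.3);save(camera("top"),"top2");p=camera("scene");save(p,"scene2");save(camera("wrist"),"wrist2")
print(np.round(current_position(),4),np.round(current_force(),2),current_time_s())
for n in("sweet1_center",):print(spot_point(p,n))
E
python3 -c "
import cv2,numpy as np
a=cv2.imread('pics/scene2.png')[200:310,210:350];b=cv2.imread('pics/top2.png')[210:310,290:430]
cv2.imwrite('pics/c2.png',np.hstack([cv2.resize(a,(400,314)),cv2.resize(b,(400,314))]))"
```

```text
7.575 [0.19 0.5  0.22]
0.066 [0.4731 0.0318 0.0659] [1.91 2.18 3.23] 8.04
0.06 [0.4734 0.0318 0.0602] [1.33 3.41 5.59] 8.31
0.055 [0.474  0.0317 0.0554] [3.54 2.24 6.29] 8.56
0.052 [0.4746 0.0316 0.0526] [4.28 1.62 8.98] 8.81
0.05 [0.475  0.0315 0.0512] [ 2.9   1.32 16.07] 9.06
0.048 [0.4751 0.0316 0.0505] [-0.98  1.45 41.46] 9.31
[0.4752 0.0315 0.0506] [-0.2   0.47 41.45] 9.7583
[{'centre': [259.4, 264.7], 'confidence': 0.65}]
```

View pics/c2.png

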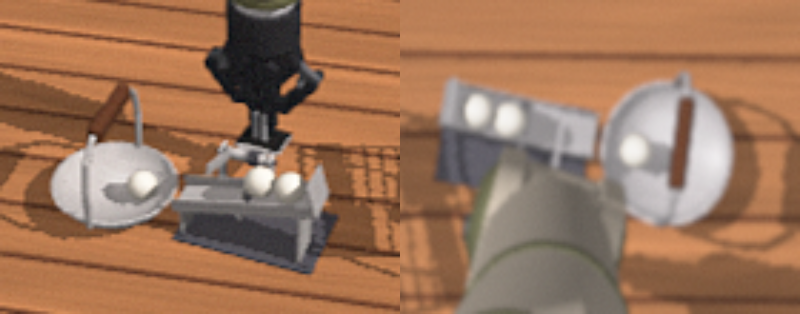

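View pics/wrist2.png

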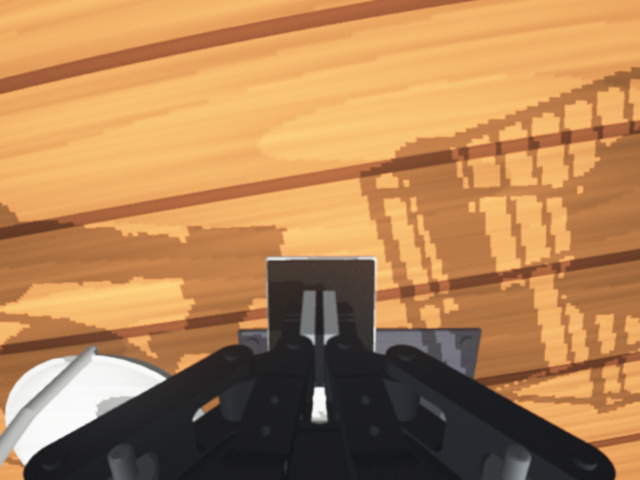

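The first sweet is already in the dish (at (143,184) in the left crop) with two still in the channel, and the force jump shows the treadle at its stop. I'll let the sweet settle, raise the treadle and measure the dish again.

Run:
```python
from h import *
line_to([.4727,.0316,.0495],feed=.05)
wait(1.6)
line_to([.4727,.0316,.10],feed=.08)
line_to([.4727,.0316,.18],feed=.2)
set_gripper(1.0)
move_to([.50,-.06,.33],Q(-.165))
wait(.2)
p=camera("wrist");save(p,"wrist3");I=p["pixels"]
for n,z in (("dish_grip",.125),("dish_in",.01),("sweet1_center",.026),("sweet2_center",.075),("treadle_pad",.073)):
    r=spot_point(p,n);print(n,[(np.round(a["centre"],1),round(a["confidence"],2)) for a in r[:3]], r and np.round(at_z(p,r[0]["centre"],z),4))
hsv=cv2.cvtColor(I,cv2.COLOR_RGB2HSV)
w=hsv[...,0].astype(int)
u0=proj(p,[.557,-.109,.13]).astype(int);print(u0)
m=((hsv[...,2]<150)&(hsv[...,1]>110)&(w<15)).astype(np.uint8)
M=np.zeros_like(m);M[u0[1]-75:u0[1]+75,u0[0]-40:u0[0]+40]=m[u0[1]-75:u0[1]+75,u0[0]-40:u0[0]+40]
n,l,s,c=cv2.connectedComponentsWithStats(M);k=1+np.argmax(s[1:,4]);print(s[k])
ys,xs=np.nonzero(l==k)
W=np.array([at_z(p,(x,y),.13)[:2] for x,y in zip(xs,ys)]);print("grip",W.mean(0),cv2.minAreaRect((W*1000).astype(np.float32)))
q=camera("top");save(q,"top3");print(current_time_s(),np.round(current_joint_positions(),2))
```

```text
dish_grip [(array([278.5, 270.2]), 0.55)] [ 0.5574 -0.1117  0.125 ]
dish_in [(array([290.2, 235.4]), 0.58)] [ 0.5556 -0.1081  0.01  ]
sweet1_center [] []
sweet2_center [(array([389.5, 250.3]), 0.92)] [0.5735 0.0114 0.075 ]
treadle_pad [(array([402.3, 161.3]), 0.86), (array([291.2, 238.5]), 0.7)] [0.4743 0.0364 0.073 ]
[280 271]
[240 235  49  71 973]
grip [ 0.5583844  -0.11057436] ((553.464599609375, -126.4239273071289), (50.850685119628906, 77.51663208007812), 79.12748718261719)
15.0667 [-0.45  0.24  0.58  2.   -0.16  0.95  1.61]
```

View pics/wrist3.png

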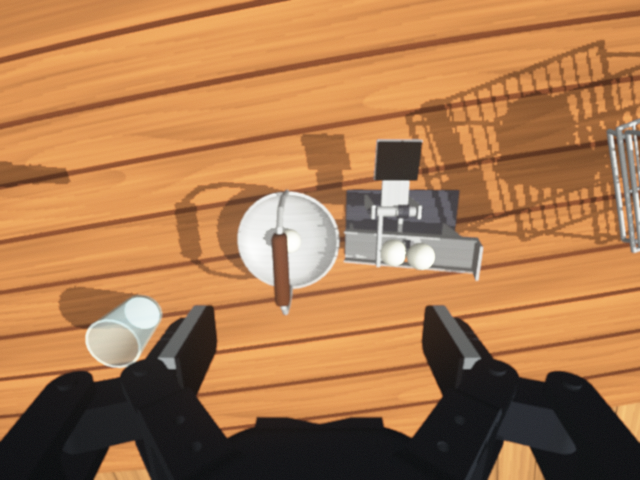

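The sweet sits behind the grip at about (292,240), near the dish centre (289,240). Two sweets remain at (394,252) and (421,256), and the pad is back up at (398,160). The grip mask leaked into other pixels, so I'll redo it.

Run:
```python
from h import *
p=camera("wrist");I=p["pixels"]
hsv=cv2.cvtColor(I,cv2.COLOR_RGB2HSV);w=hsv[...,0].astype(int)
m=((hsv[...,2]<150)&(hsv[...,1]>110)&(w<15)).astype(np.uint8)
M=np.zeros_like(m);M[228:312,270:292]=m[228:312,270:292]
n,l,s,c=cv2.connectedComponentsWithStats(M);k=1+np.argmax(s[1:,4]);print(s[k],c[k])
ys,xs=np.nonzero(l==k)
for z in(.125,.134):
    W=np.array([at_z(p,(x,y),z)[:2] for x,y in zip(xs,ys)]);print("grip",W.mean(0),cv2.minAreaRect((W*1000).astype(np.float32)))
    u,s_,v=np.linalg.svd(W-W.mean(0),full_matrices=False);print(np.arctan(v[0,1]/v[0,0]))
cv2.imwrite('pics/c3.png',cv2.resize(I[180:320,220:360,::-1],None,fx=4,fy=4))
```

```text
[270 234  20  71 924] [281.42532468 269.69155844]
grip [ 0.55926236 -0.11001305] ((558.88232421875, -112.26924133300781), (20.34832000732422, 78.83599853515625), 78.97108459472656)
-0.16896771905052457
grip [ 0.5557123 -0.1083793] ((555.3421630859375, -110.57669830322266), (19.81888771057129, 76.78484344482422), 78.97090148925781)
-0.16896771905052463
```

View pics/c3.png

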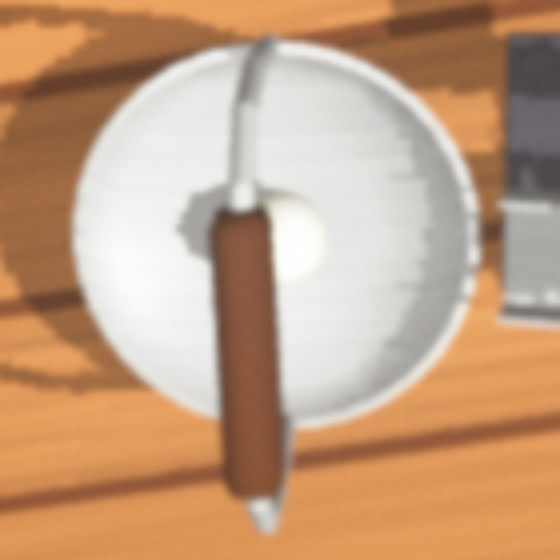

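The crop shows the sweet at the dish centre, behind the grip. The grip is at about (0.557,−0.109) with yaw −0.167, which agrees with the earlier measurement. I'll grasp now.

Run:
```python
from h import *
g=[.557,-.1092]; q=Q(-.167)
move_to([*g,.20],q); line_to([*g,.104],feed=.12); wait(.2)
print(np.round(current_position(),4),np.round(current_force(),2))
set_gripper(0.0)
print(current_grip_width(),np.round(current_force(),2),np.round(current_wrist_torque(),2),current_time_s())
p=camera("scene");save(p,"scene4");save(camera("wrist"),"wrist4")
cv2.imwrite('pics/c4.png',cv2.resize(p["pixels"][190:310,200:350,::-1],None,fx=4,fy=4))
```

```text
[ 0.5573 -0.1092  0.1047] [0.27 0.29 0.21]
0.1772719617850089 [0.28 0.75 1.2 ] [ 0.05 -0.04  0.05] 17.5583
```

View pics/c4.png

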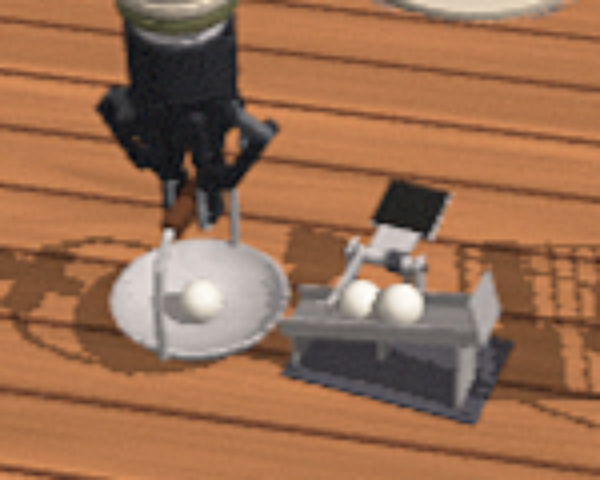

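View pics/wrist4.png

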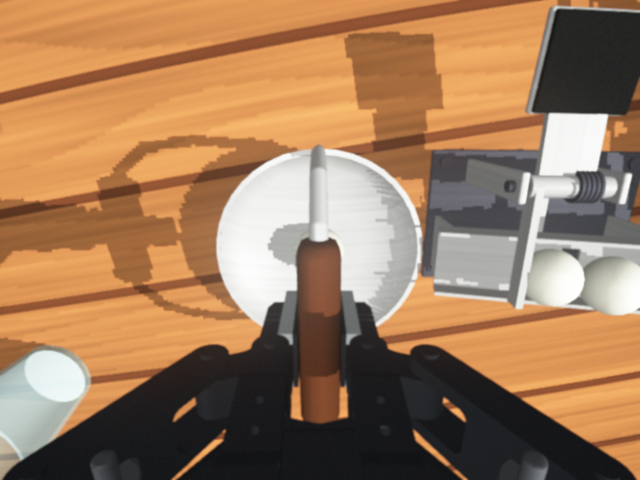

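Both pads hold the grip (15 mm opening), the sweet is in the middle at (202,299) in the crop, and the treadle is up. I'll lift gently, check, then turn.

Run:
```python
from h import *
a=current_position()
line_to([a[0],a[1],.155],feed=.04)
print(current_time_s(),current_grip_width(),np.round(current_force(),2),np.round(current_wrist_torque(),2))
p=camera("scene");save(p,"scene5")
cv2.imwrite('pics/c5.png',cv2.resize(p["pixels"][170:310,200:350,::-1],None,fx=4,fy=4))
```

```text
19.0833 0.17978896440224412 [ 0.12  0.42 -3.18] [-0.04  0.02  0.  ]
```

View pics/c5.png

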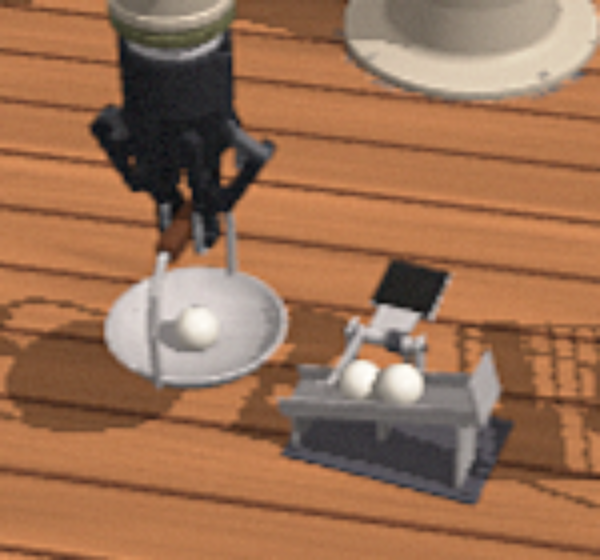

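The dish has lifted level with the sweet in its middle at (198,327), and the force change matches its weight. Now a slow quarter turn while I rise the rest of the way.

Run:
```python
from h import *
a=current_position(); t=current_time_s()
y0=-.167
for i,z in ((1,.178),(2,.206)):
    line_to([a[0],a[1],z],Q(y0-np.pi/4*i),feed=.011)
    print(current_time_s()-t,np.round(current_position(),4),np.round(current_joint_positions(),2))
wait(1.0)
print(current_time_s(),current_grip_width(),np.round(current_force(),2),np.round(current_wrist_torque(),2),np.abs(current_joint_vel()).max())
p=camera("scene");save(p,"scene6");w=camera("wrist");save(w,"wrist6");tp=camera("top")
for c,pp in(("scene",p),("top",tp),("wrist",w)):
  for n,z in(("sweet1_center",.126+.0),("dish_in",.11),("dish_grip",.225),("sweet2_center",.07),("treadle_pad",.073)):
    r=spot_point(pp,n); print(c,n,[(np.round(b["centre"],1),round(b["confidence"],2)) for b in r[:2]],r and np.round(at_z(pp,r[0]["centre"],z),4))
A=cv2.resize(p["pixels"][150:310,190:350,::-1],(400,400));B=cv2.resize(tp["pixels"][200:300,300:400+40,::-1],(400,286))
C=np.zeros((400,800,3),np.uint8);C[:,:400]=A;C[:286,400:]=B;cv2.imwrite('pics/c6.png',C)
```

```text
2.2417000000000016 [ 0.557  -0.1092  0.178 ] [-0.39  0.58  0.73  2.05 -0.58  0.73  1.33]
4.9334000000000024 [ 0.557  -0.1092  0.206 ] [-0.54  0.64  1.01  2.03 -0.72  0.88  0.71]
25.0667 0.17984934736821465 [-0.29 -0.05 -2.13] [0.04 0.01 0.01] 0.003608002540827428
scene sweet1_center [(array([246.6, 212.9]), 0.64), (array([247.8, 236.1]), 0.4)] [ 0.4396 -0.145   0.126 ]
scene dish_in [(array([248.5, 239.5]), 0.71)] [ 0.5428 -0.112   0.11  ]
scene dish_grip [(array([244.5, 213.9]), 0.88)] [ 0.5743 -0.1075  0.225 ]
scene sweet2_center [(array([291. , 265.1]), 0.59)] [0.5839 0.0215 0.07  ]
scene treadle_pad [(array([304.1, 239.5]), 0.75), (array([479.7, 226.8]), 0.45)] [0.4666 0.0371 0.073 ]
top sweet1_center [] []
top dish_in [(array([461.6, 230.2]), 0.56)] [ 0.6266 -0.3105  0.11  ]
top dish_grip [(array([189. , 242.4]), 0.63)] [0.5719 0.3902 0.225 ]
top sweet2_center [(array([340.1, 248.4]), 0.44)] [0.5777 0.0163 0.07  ]
top treadle_pad [(array([334.9, 285.8]), 0.77)] [0.4744 0.0304 0.073 ]
wrist sweet1_center [] []
wrist dish_in [(array([320.6, 242.1]), 0.71)] [ 0.5583 -0.1097  0.11  ]
wrist dish_grip [(array([316.6, 335.7]), 0.7), (array([323.5,  65. ]), 0.17)] [ 0.5561 -0.1099  0.225 ]
wrist sweet2_center [(array([319. ,  52.6]), 0.77)] [0.5784 0.0155 0.07  ]
wrist treadle_pad [(array([170.4,  53.5]), 0.67)] [0.476  0.0327 0.073 ]
```

View pics/c6.png

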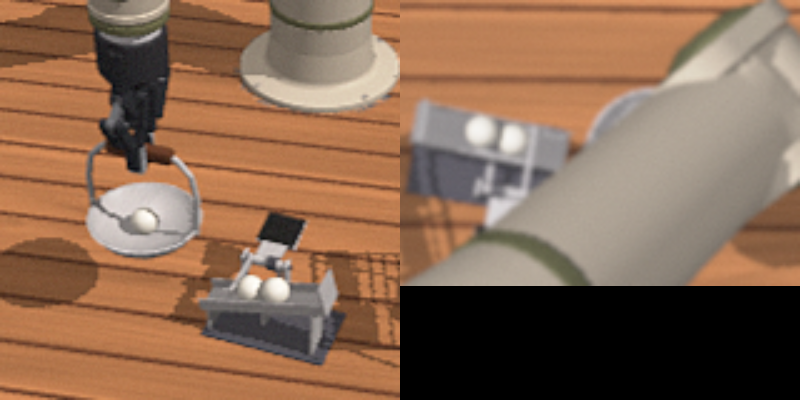

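View pics/wrist6.png

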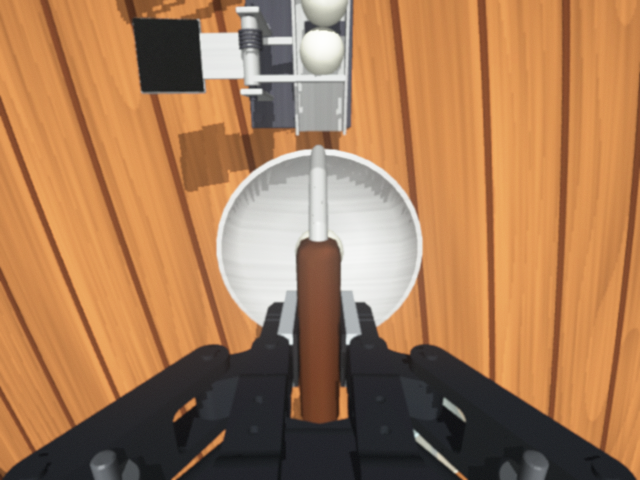

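The dish hangs level. The bow is now in line with the channel, so it has made a quarter turn, and the sweet is centred behind the grip. One quick numeric check of the sweet, then I hand in.

Run:
```python
from h import *
p=camera("scene");print(at_z(p,(247.5,237.5),.128),current_position(),proj(p,[.557,-.1092,.128]))
y=rot(current_eef_rot()).as_matrix()[:2,1];print(np.arctan2(y[1],y[0])+.167,np.abs(current_joint_vel()).max(),current_time_s())
sign_off()
```

```text
[ 0.55583056 -0.11025267  0.128     ] [ 0.55706703 -0.10915701  0.20601428] [247.7499404 237.7984761]
-1.5708169564132735 0.0017888849991926242 26.0167
the job is handed in; nothing more can be done
```

I served one sweet and handed the job in at about 26 s, with the gripper still holding the dish about 10 cm up. `sign_off()` reports no verdict, so the result rests on my own checks.

- **Treadle:** I pressed it to its stop; the force jumped to 41 N with the pad at about 50 mm. I held it there about 2 s, and one sweet rolled into the dish. After release the pad was back up, with the other two sweets still in the channel.
- **Dish:** I gripped it by the wooden handle (15 mm opening), lifted it about 10 cm and turned it −1.571 rad.
- **Last checks:**
  - The sweet lies about 2 mm from the dish's middle, judged from the scene camera.
  - The dish looks level and in line with the channel, so turned a quarter turn.
  - The arm was at rest, with joint speeds below 0.002 rad/s.
- **Disagreements:**
  - In the top view the arm hid the dish, so the networks' dish and grip points there were wrong and I ignored them.
  - The networks' best match for the sweet in the scene view was actually the handle. I read the sweet's position from the picture instead, and their second match agreed with it.
  - I did not measure the tumbler or the things on the rack again at the end.

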